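Shift the gated lever of a power transfer unit into its third slot

TASK

Switch the rack over to its third feed: with the fingertips, gently push the lever of the power transfer unit out of the back left slot to the cross channel (it may already be there), across to the right, then forward until it is fully home in the third slot, the forward right one with three rivets. Only push the lever, do not grip it, do not run it into the first or fourth slot, leave everything else where it stands, and take the hand away at the end.

Things in the scene. Friction and masses are not known exactly. Their poses are not given: they have to be found in the camera images.
- unit: Power transfer unit: dark steel box fixed to the table, 260 mm (its x) by 300 mm (its y), 112 mm high, an aluminium gate plate (130 x 128 mm, top 130 mm above the table) mid-top. Origin: on the table under the gate's centre. x = forward (away from the robot, turned up to 23 degrees), y = left, z up. The lever pivots on this z axis, 20 mm above the table.
- gate (a point): Centre of the gate, on its plate's top. The gate is an H: two lanes along the unit's x, at y = +24 and -24 mm, joined only by a 28 mm wide cross channel along y through this point. Slots: first = forward left, second = back left, third = forward right, fourth = back right, with 1, 2, 3, 4 rivets at their ends. The metal between the lanes blocks the lever.
- knob (a point): Centre of the lever's upright black cylindrical knob: 36 mm diameter, 50 mm long, on a 14 mm steel stem, 197 mm from the pivot (217 mm above the table when upright, 203 to 217 mm in all; knob top never above 245 mm). It moves about 4 mm per 0.02 rad of lean. The lever stays where it is left; about 3 N at the knob moves it.
- third_slot (a point): Fixed point at the forward end of the third (forward right) slot, on the gate plate's top, 130 mm above the table.
- across (a joint): Sideways lean of the lever in rad: 0 = middle, negative = to the unit's left, positive = to its right. Stops at -0.25 and +0.25; in the left slots it lies between -0.25 and -0.16, in the right slots between 0.16 and 0.25.
- forward (a joint): Fore-and-aft lean of the lever in rad: positive = forward (unit's +x), negative = back. The slots end at +0.26 and -0.26; 0 = middle of the cross channel. The lever can pass across only while this is within about -0.05 to 0.05.
- mug: A white ceramic mug, 80 mm across and 95 mm high with a handle on its side, standing on the table to the left of the unit. Bystander, loose; origin at the centre of its underside.
- torch: A small aluminium torch standing on its end on the table to the right of the unit, 42 mm across at the top, 115 mm high. Bystander, loose; origin at the centre of its underside.
- sled: A steel drive sled, 112 x 72 x 26 mm, lying on the unit's top to the left of the gate (its top is 138 mm above the table). Bystander, loose; origin at the centre of its underside.
- jar: A small grey jar with a black cap, 48 mm across, 60 mm high, on the unit's top to the right of the gate (its top is 172 mm above the table). Bystander, loose; origin at the centre of its underside.
- tape: A roll of black tape, 72 mm across, 24 mm high, lying on the unit's top to the right of the gate. Bystander, loose; origin at the centre of its underside.
- driver: A screwdriver lying crosswise on the table between the robot and the unit. Bystander, loose; origin at its middle.

How it is judged (in metres and radians):
On the way:
1. the lever has been brought across, through the cross channel, to the right lane (value of joint across above 0.15 rad and value of joint forward between -0.12 and 0.12 rad), for 0.1 s.
At the end, for the whole second after the job is handed in: The lever rests in the third slot: leaning right (across above 0.14 rad) and forward by more than 0.22 rad of the slot's 0.26 (within about 8 mm of home at the knob), still; no bystander has moved more than 20 mm (value of joint forward above 0.22 rad and value of joint across above 0.14 rad and velocity of joint forward between -0.02 and 0.02 rad/s and not (distance of any of mug, torch, sled, jar, tape, driver from where it was at the start of the episode above 0.02 m)); the robot touches nothing.
It fails at once if the lever went well into the first slot (forward above 0.14 rad in the left lane) (value of joint across below -0.05 rad and value of joint forward above 0.14 rad).
It fails at once if the lever went well into the fourth slot (forward below -0.14 rad in the right lane) (value of joint across above 0.05 rad and value of joint forward below -0.14 rad).
It fails at once if the lever was gripped or forced (more than 35 N between fingers and lever) (contact force between the fingers and forward above 35 N).
It fails at once if a bystander was moved more than 20 mm or lifted (distance of any of mug, torch, sled, jar, tape, driver from where it was at the start of the episode above 0.02 m).
It also fails if it takes over 58 s, if anything falls off the work surface, if the arm or the gripper's body presses on something with over 40 N, if the wrist force passes 120 N, or if a joint passes its speed limit or range.

ROBOT

A 7-joint arm with a two-finger parallel gripper is mounted at the origin on the work surface. World frame = base frame: x ahead of the robot, y to its left, z up, the work surface at z = 0. Lengths are in m, angles in degrees, forces in N, time in s.
With the tool pointing down it reaches from about 0.425 to 0.875 m from the base axis. Payload 8.4 kg.
Tool frame: the origin (TCP) lies midway between the tips of the shut fingers; the grasp point (between the pads) lies 19 mm behind it (manip.tcp_to_grasp is the z of the grasp point in the tool frame, in m); z points along the fingers, y is the direction in which the jaws open and shut (so a half turn about z gives the same grasp; the last joint's range is limited). The gripper opens to 85 mm and grips with 20 to 120 N. Pads are 22 mm wide; open, the fingers measure 114 mm over their backs; the gripper's body (76 mm by 85 mm) begins 54 mm behind the grasp point. The pads swing forward as they close: fully open they stand 13 mm farther back than shut.
Start: joints at [64.79, 19.091, 2.286, 83.961, -0.768, 76.965, -3.352], TCP at [0.217, -0.613, 0.231] pointing down, gripper open.
Joint ranges: [-147.57, 147.57], [-21.85, 119.76], [-74.77, 79.35], [14.55, 137.4], [-85.83, 265.84], [4.83, 119.75], [-152.11, 152.11]. Speed limits (degrees/s): [127.2, 127.2, 159.86, 159.86, 180, 180, 180].

INTERFACE

Orientations are given as a 3x3 rotation matrix whose columns are the frame's x, y, z axes.
In Python, from plant import manip gives the robot as it stands.
- The arm moves only by the shell command python3 -m inch 'ROWS' [OPENING] [FORCE]. ROWS is a JSON object of lists of equal length, an entry for each row: "linear": the shift along the tool's x, y, z in units of 30 mm (1.0 is 30 mm), a list of three; "turn": the turn about the tool's z in units of 6 degrees (1.0 is 6 degrees). A call has 1 to 12 rows; each row shifts and turns the commanded pose from where the row before left it, along the tool's axes as they then stand; what a row does not reach is not made up. A row lasts 1/10 s, in which the tool goes at most 50 mm and 8.59 degrees, less where a joint would pass 70% of its speed; a pose out of reach is approached as far as the arm can. A call is refused whole if a number of a shift passes 1 or a number of a turn 1, either way. A call with a gripper value outside its range is refused whole. OPENING is the closure, from 0 (fully open) to 1 (shut), set as the call begins (- or left out, the last holds). The fingers move at their own pace and stop on an object; FORCE is the grip in N (left out, the last holds). Time passes only in rows, so rows that do not move let the fingers close. It gives the time, the measured TCP pose, the force and the opening at its end, in the units of the state.
- manip.observe(): the state, without advancing time (a new reading comes with each control period).
- manip.camera(name): name is "scene" or "top"; returns a dict with "image" (384x512x3 uint8, blue, green, red), "K" (3x3 intrinsics, pixels), "dist_coeffs" ([k1, k2, p1, p2, k3] as OpenCV has them; the pictures are not rectified), "pose" (4x4, takes a point from camera to world coordinates). Camera axes: x right, y down, z forward; pixel columns grow to the right and rows downward; lengths in m; the calibration is good to about 2 mm. A picture is of the moment at which its call begins. There is no depth.
- manip.sign_off(): hands the job in, once; it reports no verdict.
Trained networks look in a picture, given as the dict that the camera call returned (one of the last four; its "shot" number tells which), for a name from the list of things; names that differ only in an ending like _2 or _b are one class to them, and where a whole thing is asked for, a point or a joint stands for the part that bears it (a point fixed in the world has none). Each returns a list of dicts, best first, with "conf" (0 to 1); they miss things now and then, are a little off and sometimes report something else, mostly with a low value. They report only what shows in the picture. A call takes as long as a camera call.
- manip.silhouettes(target, picture): "pixels" (384x512 bool, what is visible of it) and "uv" ([column, row] in pixels, amid what is visible of it).
- manip.spot_point(target, picture): "uv" ([column, row] in pixels: a listed point, or the origin of a listed thing).
The state is a dict: "clock": time; "joint_pos": joint angles; "joint_vel": joint speeds; "effort": joint torques, N m; "eef_pos": TCP position; "tcp_rot": TCP orientation; "ft_force": force on the tool from outside, world axes, zero at the start; "torque": the same for the moment, N m; "grip_width": finger opening in m.
Only numpy, scipy, OpenCV 4.12 (cv2) and the standard library are available. Lean on these libraries where they do the work, as an engineer would, in place of code of your own. Each camera call takes 0.05 s, during which the arm holds its last target.

## Working session

There is one attempt and no reset: what is moved stays moved. The work goes in short steps, Python scripts to look and compute and a shell command to move; the robot and the scene stay as the last step left them, time stands still between calls to the robot, and variables do not carry over. Pictures are saved under pics/ and viewed, and the job is handed in when it is done.

```bash
ls; mkdir -p pics
cat > h.py <<'E'
import numpy as np, cv2
from plant import manip
def ray(cam,uv):
    p=cv2.undistortPoints(np.array([[uv]],float),cam["K"],np.array(cam["dist_coeffs"]))[0,0]
    T=np.array(cam["pose"]);d=T[:3,:3]@np.array([p[0],p[1],1.]);return T[:3,3],d/np.linalg.norm(d)
def atz(cam,uv,z):
    o,d=ray(cam,uv);return o+d*(z-o[2])/d[2]
def tri(rs):
    A=np.zeros((3,3));b=np.zeros(3)
    for o,d in rs:
        P=np.eye(3)-np.outer(d,d);A+=P;b+=P@o
    x=np.linalg.solve(A,b);return x,[np.linalg.norm((np.eye(3)-np.outer(d,d))@(x-o)) for o,d in rs]
def proj(cam,p):
    T=np.linalg.inv(np.array(cam["pose"]))
    r,_=cv2.Rodrigues(T[:3,:3]);return cv2.projectPoints(np.array([p],float),r,T[:3,3],np.array(cam["K"]),np.array(cam["dist_coeffs"]))[0][0,0]
E
python3 - <<'E'
from h import *
np.set_printoptions(precision=4,suppress=True)
cs={n:manip.camera(n) for n in("scene","top")}
for n,c in cs.items():
    cv2.imwrite(f"pics/{n}0.png",c["image"])
    print(n,np.array(c["pose"])[:3,3])
for t in["unit","gate","knob","third_slot","mug","torch","sled","jar","tape","driver"]:
    rs=[]
    for n,c in cs.items():
        r=manip.spot_point(t,c)
        if r: print(t,n,np.round(r[0]["uv"],1),round(r[0]["conf"],2),len(r)); rs.append(ray(c,r[0]["uv"]))
    if len(rs)==2: print("   ",*tri(rs))
s=manip.observe();print(s["eef_pos"],s["tcp_rot"],s["clock"],s["grip_width"],manip.tcp_to_grasp)
E
```

```text
pics
scene [ 1.135  -0.4178  1.0424]
top [0.5084 0.049  1.1642]
unit scene [226.9 250.7] 0.59 1
unit top [305.6 191.6] 0.69 1
    [ 0.572  -0.0864  0.0228] [np.float64(0.006432562361849018), np.float64(0.006432562361849119)]
gate scene [219.7 224.2] 0.71 1
gate top [306. 188.] 0.61 1
    [ 0.5678 -0.0843  0.1364] [np.float64(0.006836497609017921), np.float64(0.006836497609017886)]
knob scene [232.1 194.2] 0.65 2
knob top [294.7 193.4] 0.62 2
    [ 0.5536 -0.0425  0.2103] [np.float64(0.000443621005641527), np.float64(0.00044362100564150603)]
third_slot scene [220.2 237.7] 0.81 2
third_slot top [318.7 175.1] 0.62 1
    [ 0.6038 -0.1123  0.1442] [np.float64(0.0019030787411324567), np.float64(0.0019030787411324283)]
mug scene [302.5 213.9] 0.83 1
torch scene [159.4 320.9] 0.87 1
torch top [381.  167.1] 0.55 1
    [ 0.6415 -0.3221  0.0074] [np.float64(0.0037247138768100214), np.float64(0.0037247138768100284)]
sled scene [246.3 196.2] 0.69 3
sled top [262.1 204.7] 0.73 2
    [0.5235 0.0295 0.122 ] [np.float64(0.007090238180284598), np.float64(0.007090238180284496)]
jar scene [197.9 273.7] 0.88 1
jar top [347.  166.1] 0.68 2
    [ 0.633  -0.1974  0.0996] [np.float64(0.0025809251073433803), np.float64(0.0025809251073434236)]
tape scene [168.1 227.2] 0.77 1
tape top [344.3 225.4] 0.69 1
    [ 0.4727 -0.1885  0.1008] [np.float64(0.0020137329844631836), np.float64(0.0020137329844632916)]
driver top [279.6 243.9] 0.79 2
[ 0.2172 -0.6126  0.2313] [[ 0.9425  0.3342  0.    ]
 [ 0.3342 -0.9425 -0.    ]
 [ 0.      0.     -1.    ]] 1.1 0.08539869237610881 -0.0187
```

Run:
```python
import cv2
for n,(a,b,c,d) in {"scene":(130,340,120,340),"top":(110,270,220,420)}.items():
    i=cv2.imread(f"pics/{n}0.png"); cv2.imwrite(f"pics/{n}0c.png",cv2.resize(i[a:b,c:d],None,fx=3,fy=3,interpolation=2)[:600,:800])
```

```text
(no output)
```

View pics/scene0c.png

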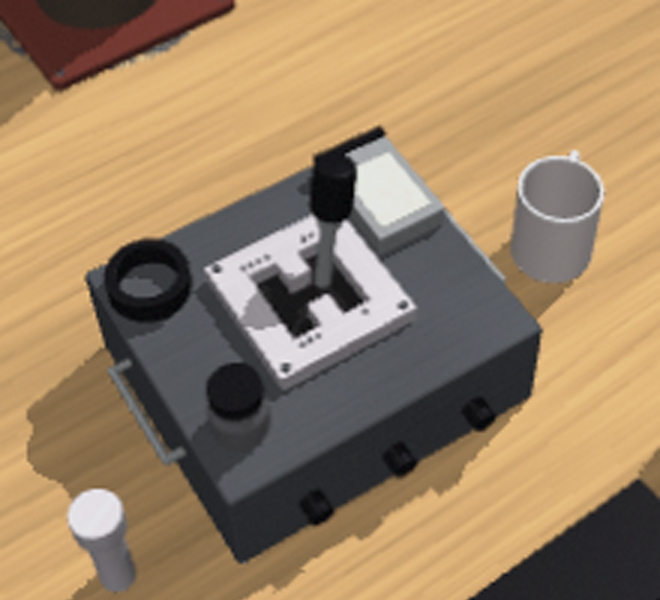

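View pics/top0c.png

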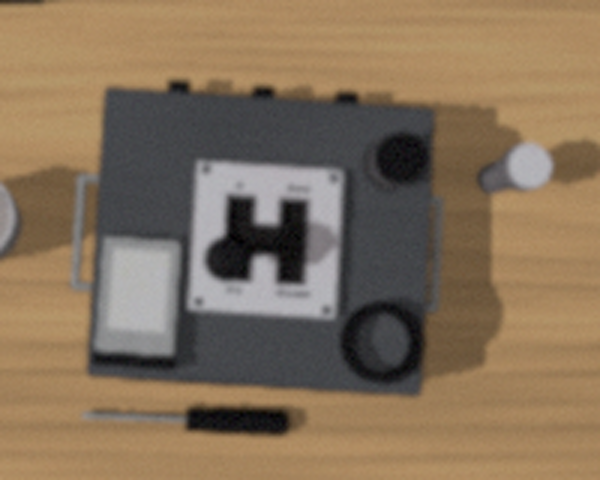

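View pics/scene0.png

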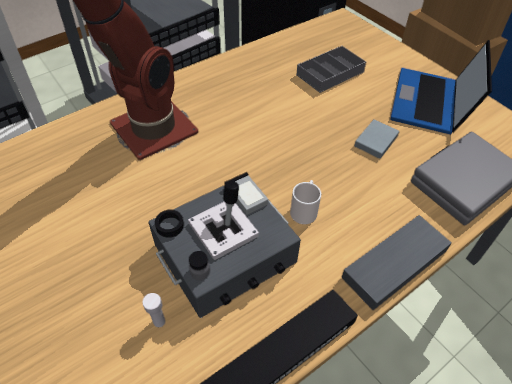

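The lever knob is at the back left (scene crop (335,185), top crop (228,257)). The sled is close on its left, and the tape and jar are on the right. Next I'll fix the unit frame from the plate screws.

Run:
```python
from h import *
np.set_printoptions(precision=4,suppress=True)
cs={n:manip.camera(n) for n in("scene","top")}
t=lambda x,y:(220+(x-1)/3,110+(y-1)/3); s=lambda x,y:(120+(x-1)/3,130+(y-1)/3)
T={k:atz(cs["top"],t(*v),.13) for k,v in dict(FL=(207,168),FR=(334,178),BL=(199,301),BR=(326,310)).items()}
S={k:atz(cs["scene"],s(*v),.13) for k,v in dict(BR=(217,268),FR=(285,368),FL=(404,305)).items()}
print(T);print(S)
c=sum(T.values())/4; c2=(S["BR"]+S["FL"])/2; print("centre",c,c2)
def yaw(D): 
    a=D["FL"]-D["FR"]; b=D["FR"]-D["BR"]
    return np.degrees([np.arctan2(-a[0],a[1]),np.arctan2(b[1],b[0])]),np.linalg.norm(a),np.linalg.norm(b)
print(yaw(T),yaw(S))
# unit box corners in top at z .112
B=[atz(cs["top"],t(*v),.112) for v in [(108,89),(435,108),(420,395),(90,375)]]
print(B,sum(B)/4)
for n in cs:
  for k in ["knob","gate","third_slot"]:
    print(n,k,[ (np.round(r["uv"],1),round(r["conf"],2)) for r in manip.spot_point(k,cs[n])])
  for r in manip.silhouettes("knob",cs[n])[:1]:
    ys,xs=np.nonzero(r["pixels"]);print(n,r["conf"],xs.min(),xs.max(),ys.min(),ys.max(),r["uv"])
```

```text
{'FL': array([ 0.6305, -0.0338,  0.13  ]), 'FR': array([ 0.6227, -0.1456,  0.13  ]), 'BL': array([ 0.5141, -0.0272,  0.13  ]), 'BR': array([ 0.507 , -0.1382,  0.13  ])}
{'BR': array([ 0.505 , -0.1353,  0.13  ]), 'FR': array([ 0.6216, -0.1431,  0.13  ]), 'FL': array([ 0.6279, -0.0299,  0.13  ])}
centre [ 0.5686 -0.0862  0.13  ] [ 0.5665 -0.0826  0.13  ]
(array([-3.9942, -3.6819]), np.float64(0.11208140242075423), np.float64(0.11597609351978536)) (array([-3.2152, -3.8437]), np.float64(0.11337934464772616), np.float64(0.11687814395180371))
[array([0.7032, 0.0536, 0.112 ]), array([ 0.6891, -0.2415,  0.112 ]), array([ 0.4319, -0.2258,  0.112 ]), array([0.4481, 0.0674, 0.112 ])] [ 0.5681 -0.0866  0.112 ]
scene knob [(array([230.6, 191.6]), 0.62), (array([223.7, 222.1]), 0.61)]
scene gate [(array([221.1, 224.5]), 0.81)]
scene third_slot [(array([221.7, 238.1]), 0.75)]
scene 0.92 223 238 181 224 [230.1, 197.8]
top knob [(array([292.8, 191.6]), 0.5)]
top gate [(array([306.2, 186.9]), 0.86)]
top third_slot [(array([317.3, 173.2]), 0.79)]
top 0.77 289 304 189 202 [291.4, 193.0]
```

```bash
cat >> h.py <<'E'
G=np.array([.5676,-.0845]);YAW=np.radians(-3.7)
UX=np.array([np.cos(YAW),np.sin(YAW)]);UY=np.array([-np.sin(YAW),np.cos(YAW)])
def unit(p): d=np.array(p)[:2]-G;return np.array([d@UX,d@UY])
def world(u): return G+u[0]*UX+u[1]*UY
E
python3 - <<'E'
from h import *
np.set_printoptions(precision=4,suppress=True)
cs={n:manip.camera(n) for n in("scene","top")}
# fit lever lean by rendering knob cylinder outline vs dark pixels near
def lever(a,f):  # a right+, f forward+
    d=np.array([np.tan(f),-np.tan(a),1]);d/=np.linalg.norm(d);return d
def mask(cam,a,f):
    d=lever(a,f); D=np.r_[d[0]*UX+d[1]*UY,d[2]]
    e1=np.cross(D,[1,0,0]);e1/=np.linalg.norm(e1);e2=np.cross(D,e1)
    base=np.r_[G,.02]; pts=[]
    for h in(.172,.222):
        for t in np.linspace(0,2*np.pi,24): pts.append(proj(cam,base+D*h+.018*(np.cos(t)*e1+np.sin(t)*e2)))
    m=np.zeros((384*4,512*4),np.uint8);cv2.fillConvexPoly(m,cv2.convexHull((np.array(pts)*4+1.5).astype(np.int32)),1)
    return m
for n in cs:
    im=cs[n]["image"].copy()
    big=cv2.resize(im,None,fx=4,fy=4,interpolation=2)
    for (a,f),col in {(-.21,-.085):(0,0,255),(-.21,-.12):(0,255,0)}.items():
        c,_=cv2.findContours(mask(cs[n],a,f),0,1);cv2.drawContours(big,c,-1,col,1)
    # axes
    g=proj(cs[n],np.r_[G,.13])*4
    for u in [(.065,.064),(.065,-.064),(-.065,.064),(-.065,-.064),(0,0),(.05,-.024)]:
        cv2.circle(big,tuple(int(v*4+1.5) for v in proj(cs[n],np.r_[world(u),.13])),3,(255,0,255),-1)
    x,y=int(g[0]),int(g[1]);cv2.imwrite(f"pics/{n}1.png",big[y-250:y+200,x-250:x+250])
E
```

```text
(no output)
```

View pics/scene1.png

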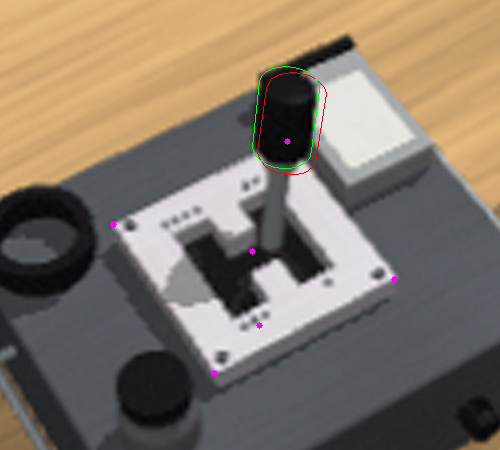

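View pics/top1.png

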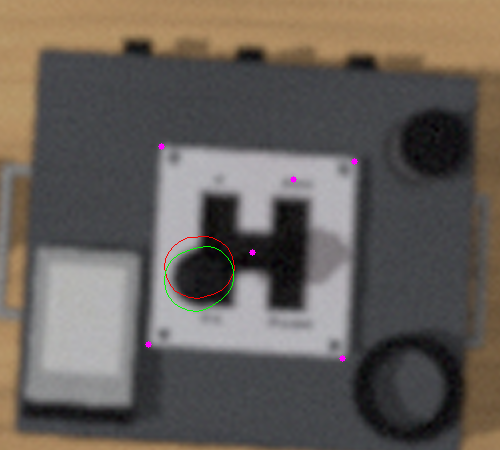

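Estimated lever pose: forward is about -0.12 and across about -0.19, so the knob sits near unit (-23, +37) mm. First I'll shut the fingers and align the tool with the unit.

```bash
python3 -m inch '{"linear":[[0,0,-0.5],[0,0,-0.5],[0,0,0],[0,0,0]],"turn":[0.97,0.97,0.97,0.96]}' 1 20
cat > w.py <<'E'
from h import *
import sys
np.set_printoptions(precision=4,suppress=True)
s=manip.observe();R=np.array(s["tcp_rot"]);p=np.array(s["eef_pos"])
print("t",s["clock"],"unit",unit(p),"z",p[2],"yaw",np.degrees(np.arctan2(R[1,0],R[0,0])),"F",np.array(s["ft_force"]),"w",s["grip_width"])
if len(sys.argv)>1:
    x,y,z=map(float,sys.argv[1:]); d=np.r_[world((x,y)),z]-p
    print("need rows-units",R.T@d/.03)
E
python3 w.py -.075 .037 .28
```

```text
clock: 2.1
eef_pos: [0.2174, -0.6128, 0.262]
tcp_rot: [[0.998, -0.069, 0.0], [-0.069, -0.998, -0.001], [0.001, 0.001, -1.0]]
ft_force: [-0.4, 0.4, -0.2]
grip_width: 0.0282
t 2.1 unit [-0.3154 -0.5498] z 0.26197708524408003 yaw -3.9317563762558536 F [-0.3814  0.4231 -0.1788] w 0.028153678551921826
need rows-units [  7.9352 -19.5927  -0.6141]
```

```bash
python3 -m inch '{"linear":[[0.4,-0.95,-0.1],[0.4,-0.95,-0.1],[0.4,-0.95,-0.1],[0.4,-0.95,-0.1],[0.4,-0.95,-0.1],[0.4,-0.95,-0.1],[0.4,-0.95,0],[0.4,-0.95,0],[0.4,-0.95,0],[0.4,-0.95,0]],"turn":[0,0,0,0,0,0,0,0,0,0]}' 
python3 w.py -.075 .037 .28
```

```text
clock: 3.1
eef_pos: [0.3558, -0.3348, 0.2795]
tcp_rot: [[0.998, -0.065, 0.0], [-0.065, -0.998, -0.0], [0.0, 0.0, -1.0]]
ft_force: [0.6, 0.3, 0.5]
grip_width: -0.0005
t 3.1 unit [-0.1952 -0.2634] z 0.279527958261401 yaw -3.699401583525035 F [0.5556 0.2592 0.5335] w -0.0005093590184613937
need rows-units [  4.0083 -10.0135  -0.0179]
```

```bash
python3 -m inch '{"linear":[[0.4,-0.95,0],[0.4,-0.95,0],[0.4,-0.95,0],[0.4,-0.95,0],[0.4,-0.95,0],[0.4,-0.95,0],[0.4,-0.95,0],[0.4,-0.95,0],[0.4,-0.95,0],[0.4,-0.95,0],[0,-0.4,0],[0,0,0]],"turn":[0,0,0,0,0,0,0,0,0,0,0,0]}' 
python3 w.py -.075 .037 .2
```

```text
clock: 4.3
eef_pos: [0.4943, -0.0455, 0.2794]
tcp_rot: [[0.998, -0.061, -0.0], [-0.061, -0.998, 0.0], [-0.0, -0.0, -1.0]]
ft_force: [-0.4, -0.7, 0.6]
grip_width: -0.0002
t 4.3 unit [-0.0757  0.0341] z 0.2793939139709133 yaw -3.509015605657697 F [-0.4021 -0.7152  0.5939] w -0.00023927612632089582
need rows-units [ 0.0242 -0.094   2.6465]
```

```bash
python3 -m inch '{"linear":[[0,-0.1,0.65],[0,0,0.65],[0,0,0.65],[0,0,0.65],[0,0,0],[0,0,0]],"turn":[0,0,0,0,0,0]}' 
python3 w.py -.029 .037 .2
python3 - <<'E'
from h import *
for n in("scene","top"):
    c=manip.camera(n);g=proj(c,np.r_[G,.13]).astype(int);x,y=g
    cv2.imwrite(f"pics/{n}2.png",cv2.resize(c["image"][y-65:y+45,x-65:x+65],None,fx=4,fy=4,interpolation=2))
E
```

```text
clock: 4.9
eef_pos: [0.4942, -0.0455, 0.2018]
tcp_rot: [[0.998, -0.066, -0.0], [-0.066, -0.998, -0.0], [-0.0, 0.0, -1.0]]
ft_force: [-0.5, 0.4, 0.4]
grip_width: -0.0
t 4.9 unit [-0.0758  0.0342] z 0.20179472443368193 yaw -3.781705699556354 F [-0.53    0.3658  0.3946] w -4.080356727527538e-06
need rows-units [ 1.5596 -0.0957  0.0594]
```

View pics/scene2.png

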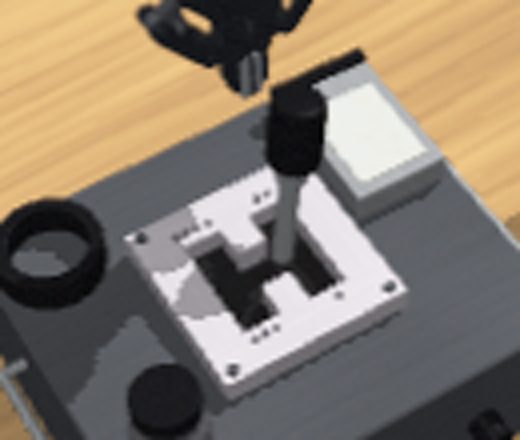

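View pics/top2.png

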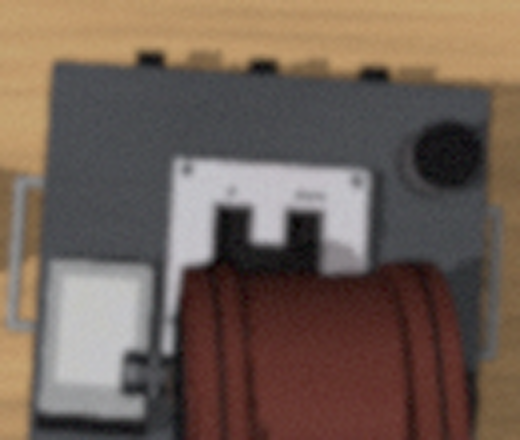

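The fingers are shut behind the knob with clearance (tips at scene crop (250,90), knob at (298,130)). Next is a slow push forward to the cross channel.

```bash
python3 -m inch '{"linear":[[0.15,-0.05,0],[0.15,-0.05,0],[0.15,0,0],[0.12,0,0],[0.12,0,0],[0.12,0,0],[0.12,0,0],[0.12,0,0],[0.12,0,0],[0.12,0,0],[0.06,0,0],[0,0,0]],"turn":[0,0,0,0,0,0,0,0,0,0,0,0]}'
cat > look.py <<'E'
from h import *
import sys
from scipy.optimize import least_squares
c=manip.camera("scene");g=proj(c,np.r_[G,.13]).astype(int);x,y=g
r=manip.spot_point("knob",c)
def tip(q,h=.197):
    d=np.array([np.tan(q[1]),-np.tan(q[0]),1]);d/=np.linalg.norm(d);return np.r_[G+h*(d[0]*UX+d[1]*UY),.02+h*d[2]]
for k in r[:2]:
    q=least_squares(lambda q:proj(c,tip(q))-k["uv"],[0,0]).x
    print("spot",np.round(k["uv"],1),round(k["conf"],2),"across",q[0].round(3),"fwd",q[1].round(3),"knob unit",unit(tip(q)).round(4))
big=cv2.resize(c["image"][y-65:y+45,x-65:x+65],None,fx=5,fy=5,interpolation=2)
cv2.imwrite(f"pics/{sys.argv[1]}.png",big)
E
python3 w.py; python3 look.py s3
```

```text
clock: 6.2
eef_pos: [0.5352, -0.0439, 0.2013]
tcp_rot: [[0.998, -0.064, -0.0], [-0.064, -0.998, 0.0], [-0.0, -0.0, -1.0]]
ft_force: [-3.1, 0.6, 2.6]
grip_width: -0.0002
t 6.2 unit [-0.0349  0.0385] z 0.20126290304901875 yaw -3.690652421887797 F [-3.1356  0.6491  2.6035] w -0.00021236633227441823
spot [235.1 195.8] 0.79 across -0.223 fwd -0.04 knob unit [-0.0076  0.0435]
```

View pics/s3.png

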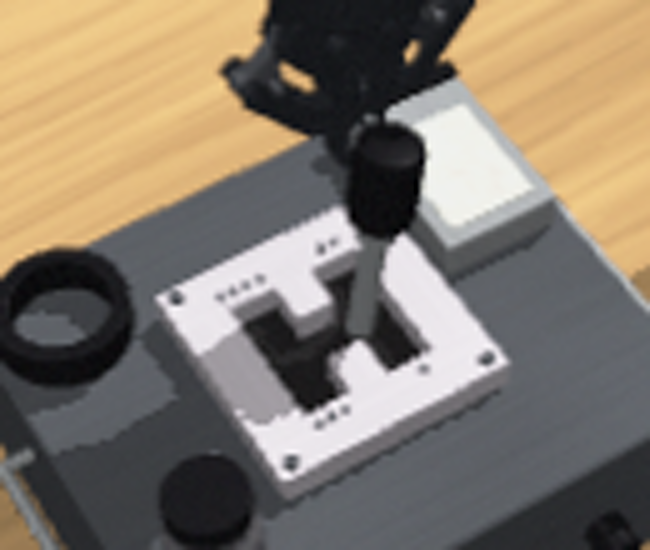

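The knob touches the fingers and the push reads 3 N. Forward is about -0.035, so about 7 mm more is needed. After that I'll back off and come round to the left side.

```bash
python3 -m inch '{"linear":[[0.1,0,0],[0.1,0,0],[0.03,0,0],[0,0,0],[0,0,0]],"turn":[0,0,0,0,0]}' 
python3 w.py; python3 look.py s4
```

```text
clock: 6.8
eef_pos: [0.542, -0.0444, 0.2013]
tcp_rot: [[0.998, -0.064, -0.0], [-0.064, -0.998, 0.0], [-0.0, -0.0, -1.0]]
ft_force: [-1.7, 0.5, 1.8]
grip_width: -0.0003
t 6.8 unit [-0.0282  0.0384] z 0.20129046520150704 yaw -3.6952464260769555 F [-1.6783  0.4759  1.7944] w -0.0002841417249689236
```

View pics/s4.png

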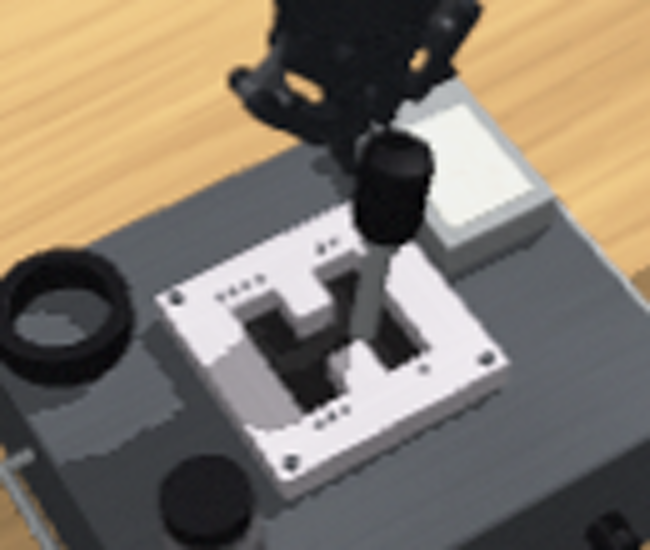

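```bash
python3 -m inch '{"linear":[[-0.5,0,0],[-0.5,0,0],[-0.1,-0.45,-0.1],[0,-0.45,-0.1],[0,-0.45,-0.1],[0,-0.45,0],[0,0,0],[0,0,0]],"turn":[0,0,0,0,0,0,0,0]}' 
python3 w.py 0 .092 .21; python3 look.py s5
```

```text
clock: 7.7
eef_pos: [0.5126, 0.012, 0.2101]
tcp_rot: [[0.998, -0.063, -0.0], [-0.063, -0.998, 0.0], [-0.0, 0.0, -1.0]]
ft_force: [0.6, -1.4, 0.1]
grip_width: 0.0
t 7.7 unit [-0.0611  0.0928] z 0.21010254814727747 yaw -3.6322378358005443 F [ 0.5577 -1.372   0.1429] w 2.644711079555065e-05
need rows-units [2.036  0.0278 0.0027]
spot [234.  198.2] 0.92 across -0.188 fwd -0.008 knob unit [-0.0016  0.0368]
```

View pics/s5.png

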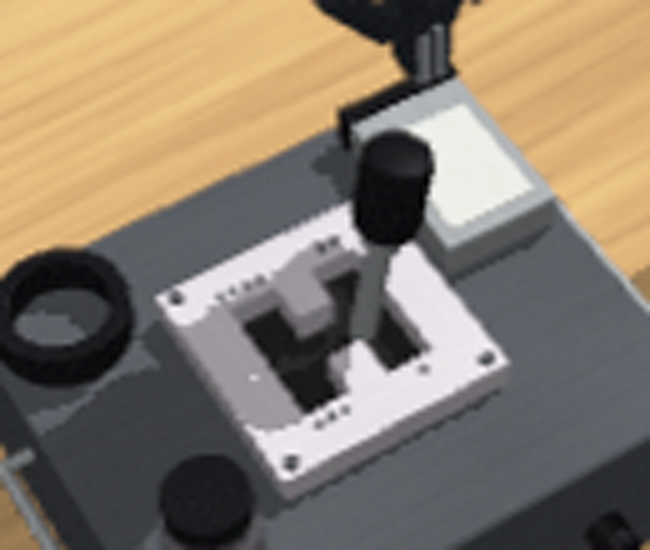

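The lever is in the channel (forward about -0.01, across about -0.19) and the fingers are clear at back left. I'll move alongside the knob and push right part of the way.

```bash
python3 -m inch '{"linear":[[0.5,0,0],[0.5,0,0],[0.5,0,0],[0.5,0,0],[0,0,0],[0,0.2,0],[0,0.2,0],[0,0.15,0],[0,0.15,0],[0,0.15,0],[0,0.15,0],[0,0,0]],"turn":[0,0,0,0,0,0,0,0,0,0,0,0]}' 
python3 w.py ; python3 look.py s6
```

```text
clock: 9.0
eef_pos: [0.5705, -0.0226, 0.2106]
tcp_rot: [[0.998, -0.065, 0.0], [-0.065, -0.998, -0.0], [0.0, 0.0, -1.0]]
ft_force: [0.5, 3.7, 1.1]
grip_width: -0.0001
t 9.0 unit [-0.0011  0.0619] z 0.21057893791959464 yaw -3.7277191629203603 F [0.5387 3.711  1.07  ] w -7.741248068597062e-05
spot [229.8 198.2] 0.77 across -0.142 fwd -0.03 knob unit [-0.0059  0.0278]
spot [200.8 272. ] 0.23 across 0.718 fwd 0.649 knob unit [ 0.0976 -0.1126]
```

View pics/s6.png

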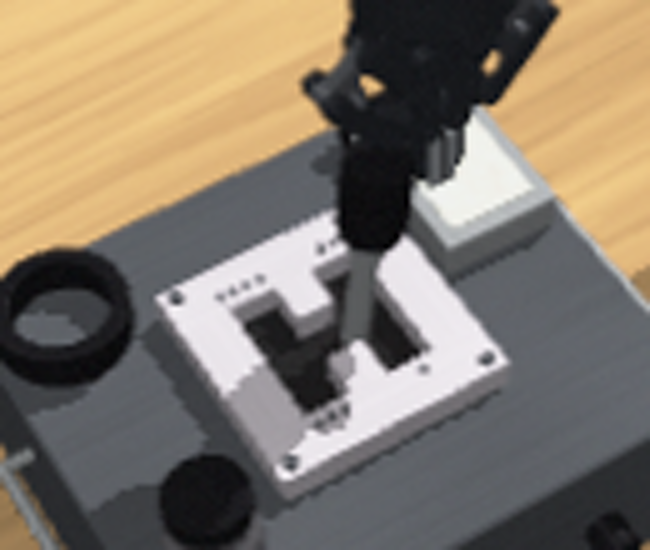

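```bash
python3 -m inch '{"linear":[[0,0.15,0],[0,0.15,0],[0,0.15,0],[0,0.15,0],[0,0.15,0],[0,0.15,0],[0,0,0]],"turn":[0,0,0,0,0,0,0]}' 
python3 w.py ; python3 look.py s7
```

```text
clock: 9.8
eef_pos: [0.5686, -0.0502, 0.2102]
tcp_rot: [[0.998, -0.066, -0.0], [-0.066, -0.998, -0.0], [-0.0, 0.0, -1.0]]
ft_force: [0.3, 3.0, 1.6]
grip_width: 0.0
t 9.8 unit [-0.0013  0.0343] z 0.21018761012036113 yaw -3.766006063579021 F [0.3352 2.9673 1.6384] w 4.73429232364444e-05
spot [221.3 202.2] 0.78 across -0.019 fwd -0.024 knob unit [-0.0046  0.0038]
```

View pics/s7.png

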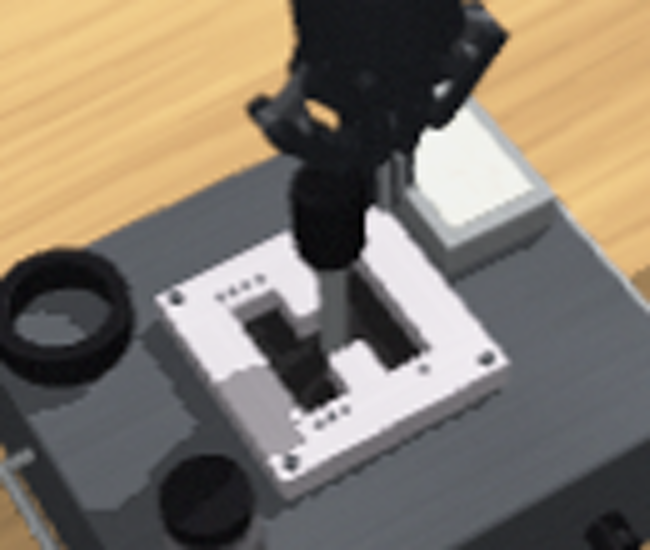

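The lever is midway through the channel at 3 N, so I'll carry on.

```bash
python3 -m inch '{"linear":[[0,0.15,0],[0,0.15,0],[0,0.15,0],[0,0.15,0],[0,0.15,0],[0,0.15,0],[0,0.15,0],[0,0.15,0],[0,0.1,0],[0,0.05,0],[0,0,0]],"turn":[0,0,0,0,0,0,0,0,0,0,0]}' 
python3 w.py ; python3 look.py s8
```

```text
clock: 11.0
eef_pos: [0.5658, -0.0897, 0.2099]
tcp_rot: [[0.998, -0.065, -0.001], [-0.065, -0.998, 0.0], [-0.001, -0.0, -1.0]]
ft_force: [1.7, 2.0, -1.4]
grip_width: -0.0004
t 11.0 unit [-0.0014 -0.0053] z 0.2099385370778835 yaw -3.7135155500480104 F [ 1.7474  1.9957 -1.4093] w -0.00037554909253023047
spot [206.2 210.3] 0.91 across 0.189 fwd -0.025 knob unit [-0.0049 -0.0369]
```

View pics/s8.png

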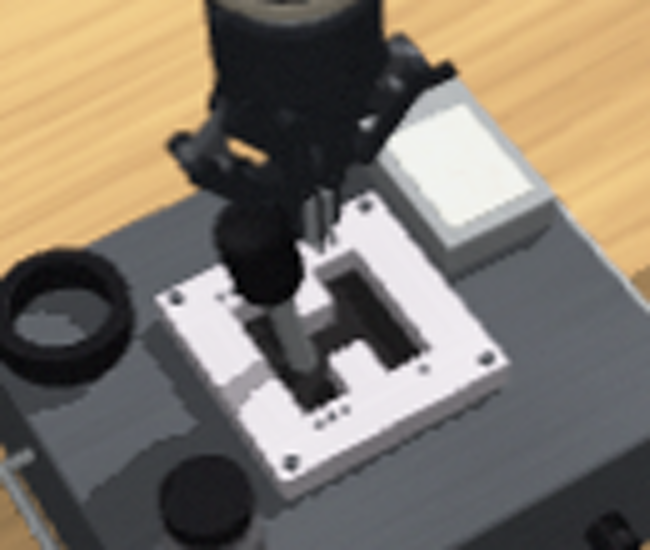

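The lever is in the right lane (across about 0.19). I'll nudge it a little further, then go round behind it.

```bash
python3 -m inch '{"linear":[[0,0.1,0],[0,0,0],[0,-0.5,0],[-0.55,-0.1,0],[-0.55,0,0],[-0.55,0,0],[-0.6,0,0],[0,0.55,0.1],[0,0.55,0.1],[0,0.55,0.1],[0,0.1,0],[0,0,0]],"turn":[0,0,0,0,0,0,0,0,0,0,0,0]}' 
python3 w.py -.029 -.04 .2; python3 look.py s9
```

```text
clock: 12.3
eef_pos: [0.4964, -0.1222, 0.2015]
tcp_rot: [[0.998, -0.065, 0.0], [-0.065, -0.998, -0.0], [0.0, 0.0, -1.0]]
ft_force: [-1.2, 0.7, 0.3]
grip_width: -0.0001
t 12.3 unit [-0.0687 -0.0423] z 0.20146618804290553 yaw -3.7284986375440043 F [-1.1602  0.7022  0.296 ] w -0.00014302173869764454
need rows-units [ 1.3218 -0.0757  0.0489]
spot [205.3 209.2] 0.55 across 0.19 fwd -0.046 knob unit [-0.009  -0.0371]
```

View pics/s9.png

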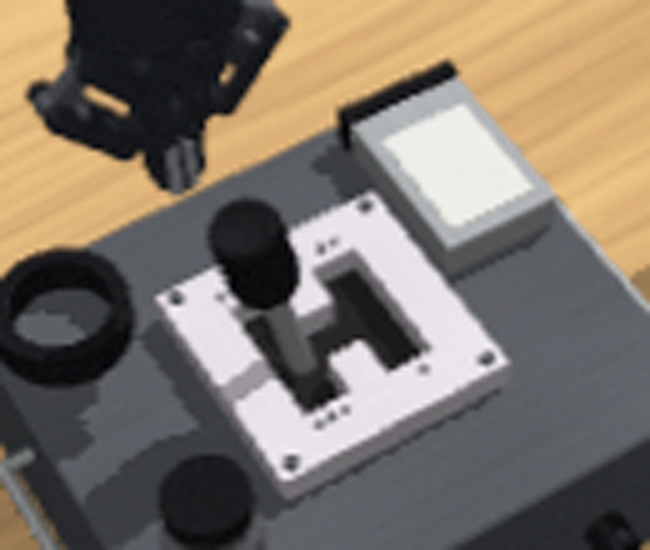

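```bash
python3 -m inch '{"linear":[[0.25,0,0],[0.25,0,0],[0.25,0,0],[0.15,0,0],[0.15,0,0],[0.15,0,0],[0.15,0,0],[0.15,0,0],[0.15,0,0],[0.15,0,0],[0.15,0,0],[0,0,0]],"turn":[0,0,0,0,0,0,0,0,0,0,0,0]}' 
python3 w.py .018 -.04 .2; python3 look.py s10
```

```text
clock: 13.6
eef_pos: [0.5552, -0.1263, 0.2013]
tcp_rot: [[0.998, -0.064, 0.0], [-0.064, -0.998, 0.0], [0.0, -0.0, -1.0]]
ft_force: [-2.6, 0.2, 2.5]
grip_width: 0.0001
t 13.6 unit [-0.0097 -0.0425] z 0.20126242091415 yaw -3.6877145853509905 F [-2.634   0.2323  2.5063] w 0.00010233957156038893
need rows-units [ 0.923  -0.0826  0.0422]
spot [210.2 215.3] 0.68 across 0.184 fwd 0.066 knob unit [ 0.0127 -0.0361]
spot [221.4 241.3] 0.45 across 0.251 fwd 0.419 knob unit [ 0.0781 -0.0449]
```

View pics/s10.png

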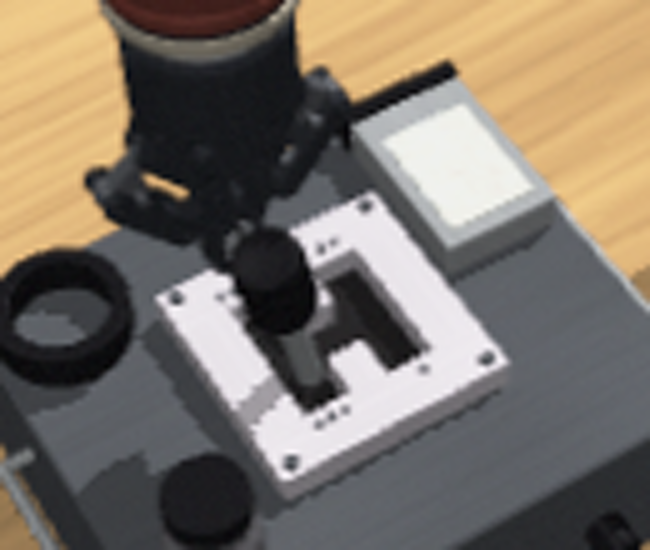

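The lever is moving into the third slot at 2.6 N. I'll keep going slowly towards its end.

```bash
python3 -m inch '{"linear":[[0.12,0,0],[0.12,0,0],[0.12,0,0],[0.12,0,0],[0.12,0,0],[0.1,0,0],[0.1,0,0],[0,0,0]],"turn":[0,0,0,0,0,0,0,0]}' 
python3 w.py .018 -.04 .2; python3 look.py s11
```

```text
clock: 14.5
eef_pos: [0.5789, -0.1279, 0.2011]
tcp_rot: [[0.998, -0.064, -0.0], [-0.064, -0.998, 0.0], [-0.0, -0.0, -1.0]]
ft_force: [-2.6, 1.0, -0.3]
grip_width: 0.0002
t 14.5 unit [ 0.014  -0.0425] z 0.20107344328273608 yaw -3.690287378630744 F [-2.5742  1.0032 -0.3089] w 0.0002236329804384312
need rows-units [ 0.1321 -0.0849  0.0358]
spot [216.  224.1] 0.86 across 0.187 fwd 0.205 knob unit [ 0.0394 -0.036 ]
```

View pics/s11.png

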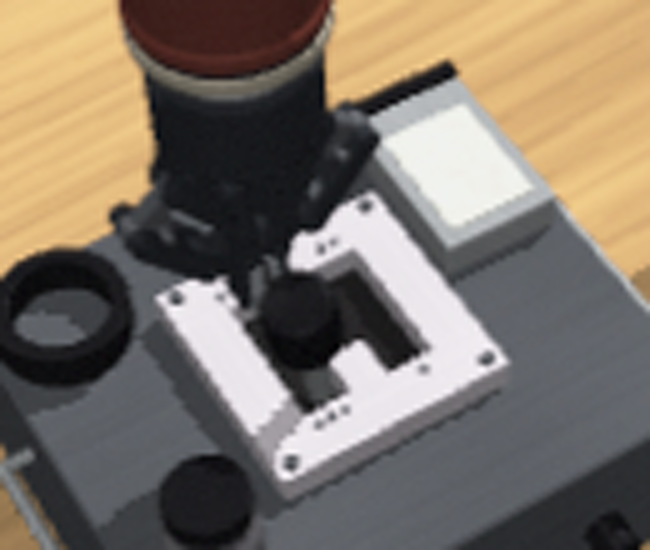

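```bash
python3 -m inch '{"linear":[[0.07,0,0],[0.07,0,0],[0,0,0]],"turn":[0,0,0]}' 
python3 w.py .018 -.04 .2
```

```text
clock: 14.9
eef_pos: [0.583, -0.1283, 0.2013]
tcp_rot: [[0.998, -0.065, 0.0], [-0.065, -0.998, -0.0], [0.0, 0.0, -1.0]]
ft_force: [-3.0, 0.2, -1.2]
grip_width: 0.0
t 14.9 unit [ 0.0182 -0.0427] z 0.20132456135983628 yaw -3.7016592000505173 F [-3.0195  0.1554 -1.1761] w 2.6241393214929866e-07
need rows-units [-0.0069 -0.0891  0.0441]
```

```bash
python3 -m inch '{"linear":[[0.05,0,0],[0.05,0,0],[0,0,0]],"turn":[0,0,0]}' 
python3 w.py ; python3 look.py s12
```

```text
clock: 15.2
eef_pos: [0.586, -0.1284, 0.2013]
tcp_rot: [[0.998, -0.064, 0.0], [-0.064, -0.998, -0.0], [0.0, -0.0, -1.0]]
ft_force: [-1.8, 0.4, -1.3]
grip_width: 0.0001
t 15.2 unit [ 0.0212 -0.0426] z 0.20134067032831396 yaw -3.6964950703409145 F [-1.8309  0.3534 -1.253 ] w 6.258740622740072e-05
spot [219.2 225.5] 0.76 across 0.165 fwd 0.24 knob unit [ 0.0462 -0.0315]
```

View pics/s12.png

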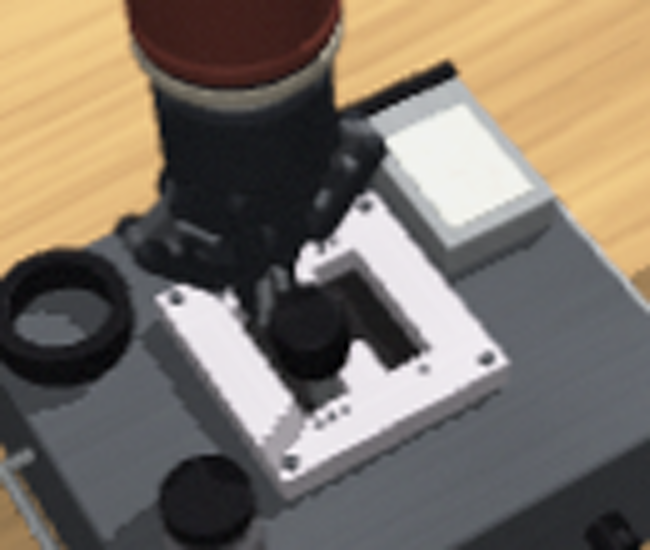

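```bash
python3 -m inch '{"linear":[[0.04,0,0],[0.04,0,0],[0,0,0]],"turn":[0,0,0]}' ; python3 w.py
```

```text
clock: 15.6
eef_pos: [0.5883, -0.1285, 0.2013]
tcp_rot: [[0.998, -0.064, 0.0], [-0.064, -0.998, 0.0], [0.0, -0.0, -1.0]]
ft_force: [-2.6, -0.1, -1.1]
grip_width: 0.0001
t 15.6 unit [ 0.0235 -0.0426] z 0.20130871398866806 yaw -3.6964983448598527 F [-2.6117 -0.0815 -1.0811] w 6.922554013584077e-05
```

```bash
python3 -m inch '{"linear":[[0.03,0,0],[0.03,0,0],[0,0,0]],"turn":[0,0,0]}' ; python3 w.py
```

```text
clock: 15.9
eef_pos: [0.5901, -0.1286, 0.2013]
tcp_rot: [[0.998, -0.064, 0.0], [-0.064, -0.998, 0.0], [-0.0, -0.0, -1.0]]
ft_force: [-3.2, -1.3, -1.1]
grip_width: 0.0001
t 15.9 unit [ 0.0253 -0.0426] z 0.20130769652527392 yaw -3.6955163726051703 F [-3.1831 -1.2692 -1.0815] w 0.00011276753326081639
```

```bash
python3 -m inch '{"linear":[[0.03,0,0],[0.03,0,0],[0,0,0]],"turn":[0,0,0]}' ; python3 w.py; python3 look.py s13
```

```text
clock: 16.2
eef_pos: [0.5917, -0.1287, 0.2011]
tcp_rot: [[0.998, -0.064, -0.001], [-0.064, -0.998, 0.0], [-0.001, -0.0, -1.0]]
ft_force: [-3.5, -0.7, -0.7]
grip_width: -0.0001
t 16.2 unit [ 0.0269 -0.0426] z 0.2011389845014114 yaw -3.693998794984696 F [-3.4637 -0.7394 -0.7415] w -8.423883673784107e-05
spot [161.2 321.4] 0.68 across 1.571 fwd 1.571 knob unit [ 0.0708 -0.1838]
spot [218.4 225.7] 0.67 across 0.174 fwd 0.237 knob unit [ 0.0456 -0.0333]
```

View pics/s13.png

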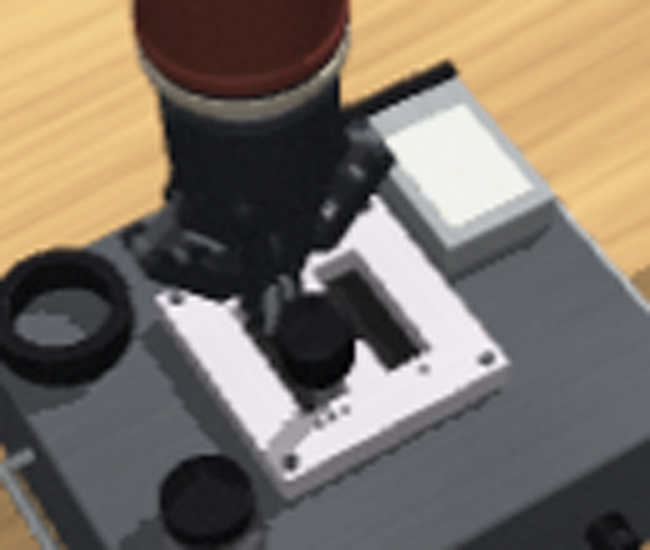

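```bash
python3 -m inch '{"linear":[[0.03,0,0],[0.03,0,0],[0,0,0]],"turn":[0,0,0]}' ; python3 w.py
```

```text
clock: 16.6
eef_pos: [0.5934, -0.1288, 0.2011]
tcp_rot: [[0.998, -0.064, -0.001], [-0.064, -0.998, 0.0], [-0.001, -0.0, -1.0]]
ft_force: [-4.9, 0.6, -1.9]
grip_width: -0.0002
t 16.6 unit [ 0.0286 -0.0426] z 0.20113726586327085 yaw -3.694135016448249 F [-4.855   0.5911 -1.9298] w -0.00021895485243726755
```

```bash
python3 -m inch '{"linear":[[0.03,0,0],[0.03,0,0],[0,0,0]],"turn":[0,0,0]}' ; python3 w.py; python3 look.py s14
```

```text
clock: 16.9
eef_pos: [0.5949, -0.1289, 0.2009]
tcp_rot: [[0.998, -0.064, -0.001], [-0.064, -0.998, 0.0], [-0.001, -0.0, -1.0]]
ft_force: [-6.7, 0.1, -2.9]
grip_width: -0.0
t 16.9 unit [ 0.0301 -0.0425] z 0.20092976035443952 yaw -3.691812017237226 F [-6.7454  0.0944 -2.8813] w -2.7394454546824922e-05
spot [219.7 227.8] 0.58 across 0.176 fwd 0.268 knob unit [ 0.0513 -0.0332]
```

View pics/s14.png

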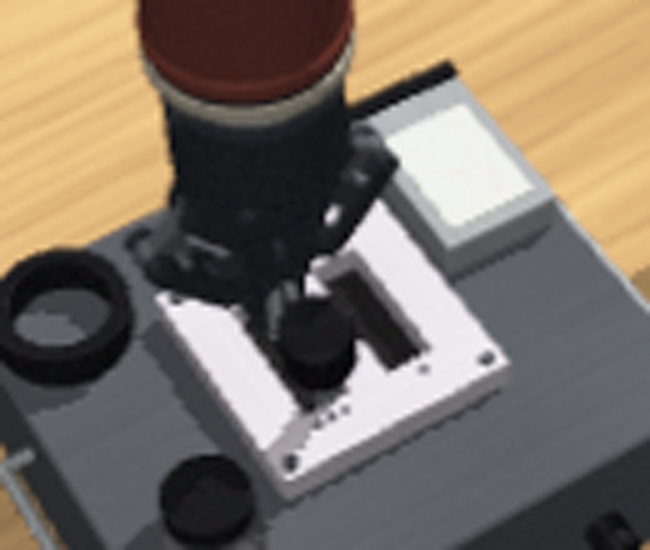

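```bash
python3 -m inch '{"linear":[[0.04,0,0],[0.04,0,0],[0,0,0]],"turn":[0,0,0]}' ; python3 w.py
```

```text
clock: 17.3
eef_pos: [0.5969, -0.1291, 0.2007]
tcp_rot: [[0.998, -0.064, -0.002], [-0.064, -0.998, 0.0], [-0.002, -0.0, -1.0]]
ft_force: [-7.7, 0.0, -2.7]
grip_width: -0.0001
t 17.3 unit [ 0.0321 -0.0426] z 0.20068703643502572 yaw -3.6965156299234736 F [-7.6921  0.0343 -2.6541] w -0.00013204167380392816
```

The force is rising (7.7 N) while the knob picture has stopped changing, so the lever looks home. I'll back off, lift, and check.

```bash
python3 -m inch '{"linear":[[-0.3,0,0],[-0.5,0,0],[-0.7,0,0],[-0.7,0,0],[-0.3,0,-0.4],[0,0,-0.7],[0,0,-0.9],[0,0,-0.9],[0,0.6,0],[0,0.9,0],[0,0.9,0],[0,0.9,0]],"turn":[0,0,0,0,0,0,0,0,0,0,0,0]}' ; python3 w.py
```

```text
clock: 18.5
eef_pos: [0.5175, -0.2242, 0.2902]
tcp_rot: [[0.998, -0.064, 0.004], [-0.064, -0.998, -0.001], [0.004, 0.001, -1.0]]
ft_force: [0.5, 0.2, 0.2]
grip_width: 0.0004
t 18.5 unit [-0.0409 -0.1426] z 0.290244486179828 yaw -3.6669124628548877 F [0.5448 0.1772 0.2153] w 0.0003679380072605685
```

```bash
python3 -m inch '{"linear":[[-0.4,0.9,0],[-0.4,0.9,0],[-0.4,0.9,0],[-0.4,0.9,0],[-0.4,0.9,0],[0,0.9,0],[0,0.9,0],[0,0,0],[0,0,0]],"turn":[0,0,0,0,0,0,0,0,0]}' ; python3 w.py; python3 look.py s15
python3 - <<'E'
from h import *
np.set_printoptions(precision=4,suppress=True)
cs={n:manip.camera(n) for n in("scene","top")}
def tipD(a,f):
    d=np.array([np.tan(f),-np.tan(a),1]);d/=np.linalg.norm(d);return np.r_[d[0]*UX+d[1]*UY,d[2]]
rs=[]
for n,c in cs.items():
    k=manip.spot_point("knob",c)
    if k: rs.append(ray(c,k[0]["uv"])); print(n,k[0]["uv"],k[0]["conf"])
    big=cv2.resize(c["image"],None,fx=4,fy=4,interpolation=2)
    for f,col in((.26,(0,0,255)),(.2,(0,255,0))):
        D=tipD(.18,f);e1=np.cross(D,[1,0,0]);e1/=np.linalg.norm(e1);e2=np.cross(D,e1)
        P=[proj(c,np.r_[G,.02]+D*h+.018*(np.cos(t)*e1+np.sin(t)*e2)) for h in(.172,.222) for t in np.linspace(0,6.28,24)]
        cv2.polylines(big,[cv2.convexHull((np.array(P)*4+1.5).astype(np.int32))],True,col,1)
    x,y=(proj(c,np.r_[G,.13])*4).astype(int);cv2.imwrite(f"pics/{n}16.png",big[y-250:y+250,x-300:x+300])
if len(rs)==2:
    p,e=tri(rs);print(p,e,unit(p))
for t,z in dict(mug=0,torch=0,sled=.112,jar=.112,tape=.112,driver=0).items():
    for n,c in cs.items():
        k=manip.spot_point(t,c)
        if k: print(t,n,np.round(k[0]["uv"],1))
E
```

```text
clock: 19.4
eef_pos: [0.4451, -0.4084, 0.2893]
tcp_rot: [[0.998, -0.065, 0.002], [-0.065, -0.998, -0.001], [0.002, 0.001, -1.0]]
ft_force: [0.3, -0.2, 0.1]
grip_width: -0.0002
t 19.4 unit [-0.1013 -0.3311] z 0.28933823026818445 yaw -3.7371821093574633 F [ 0.2765 -0.2072  0.124 ] w -0.00022028758964182628
spot [222.9 227.9] 0.51 across 0.144 fwd 0.288 knob unit [ 0.0553 -0.0271]
scene [218.6, 227.8] 0.72
top [326.5, 165.9] 0.85
[ 0.6195 -0.1219  0.211 ] [np.float64(0.0030573772070119653), np.float64(0.003057377207012138)] [ 0.0542 -0.034 ]
mug scene [302.1 216. ]
mug top [211.6 183.7]
torch scene [162.5 321.5]
torch top [383.3 170.8]
sled scene [252.4 194.9]
sled top [265.  206.8]
jar scene [205.7 273.9]
jar top [346.6 162.7]
tape scene [169.9 228.9]
tape top [345.8 225.3]
driver top [283.6 246.3]
```

View pics/scene16.png

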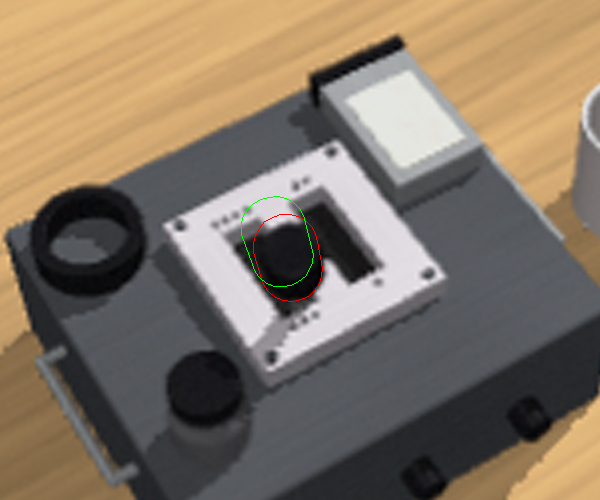

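View pics/top16.png

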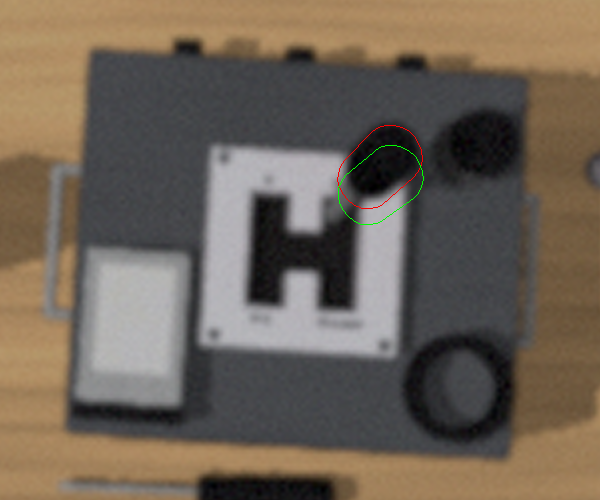

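Both pictures show the knob at or just past the 0.26 rad outline (scene crop (290,262), top crop (383,160)). The bystanders are where they stood and the hand is clear.

```bash
python3 -c "
from plant import manip
print(manip.sign_off())"
```

```text
the job is handed in; nothing more can be done
None
```

The lever is home in the third slot as far as my checks show. I pushed it with shut fingertips from the back left slot to the cross channel, across to the right lane, then forward to the slot's end. I then took the hand away and handed the job in at about 19.5 s. Sign-off gives no verdict.

- **Lever position:** the last two-camera fix puts the knob 54 mm forward and 34 mm right of the gate's centre. The slot's end is at about 51 mm, so the lever is at its 0.26 rad stop within measuring error. Across is about 0.17–0.18 rad, against the 0.14 rad needed.
- **Forces:** contact read 2–4 N while pushing and 7.7 N at the slot's end, at the readings I took after each move. The limit is 35 N.
- **Bystanders:** all six look unmoved in the pictures. The detector's readings shifted by up to about 8 pixels, but most such shifts were scatter between repeat looks, and I did not measure displacement in millimetres.
- **Disagreements:**
  - The single-camera estimates of the lean scattered by about 0.03 rad, and the last one gave across 0.144 rad and forward 0.288 rad, which is past the stop. I relied on the two-camera fix and the outline drawn over both pictures.
  - The force at the slot's end rose gently rather than sharply while the tool still crept forward a few millimetres, probably from give in the fingers.

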